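# Lock the water filter's cover with its key

## Robot

A 6-joint arm with a two-finger parallel gripper is mounted at the origin on a cart in front of the work surface, level with it; the furniture and walls round the work are solid. World frame = base frame: x ahead of the robot, y to its left, z up, the work surface at z = 0. Lengths are in m, angles in rad, forces in N, time in s.
With the tool pointing down it reaches from about 0.275 to 0.725 m from the base axis. Payload 5.6 kg.
Tool frame: the origin (TCP) lies midway between the tips of the shut fingers; the grasp point (between the pads) lies 19 mm behind it (env.hold_point_z is the distance from the TCP to the grasp point, in m); z points along the fingers, x is the direction in which the jaws open and shut, and the axes are right-handed (so a half turn about z gives the same grasp; the last joint's range is limited). The gripper opens to 85 mm and grips with 20 to 120 N. Pads are 22 mm wide; open, the fingers measure 114 mm over their backs; the gripper's body (76 mm by 85 mm) begins 54 mm behind the grasp point. The pads swing forward as they close: fully open they stand 13 mm farther back than shut.
Start: joints at [-0.995, 0.255, 0.108, 0, -1.424, -0.285], TCP at [0.158, -0.527, 0.231] pointing down, gripper open.
Joint ranges: [-2.95, 2.95], [-1.21, 1.97], [-1.09, 1.5], [-2.87, 1.71], [-2.94, -0.07], [-3.05, 3.05]. Speed limits (rad/s): [2.57, 2.57, 3.14, 3.14, 3.14, 3.14].

## Interface

Orientations are given as a rotation vector (axis times angle).
In Python, from station import env gives the robot as it stands. The module is installed in compiled form; this text tells all that it offers.
- The arm moves only by the tool play_rows, never from a script. Its argument "plan" is a list of rows, each a list of 2 entries, a list of its own where there are three numbers: the shift along the tool's x, y, z in m, then the turn about the tool's z in rad. A call has 1 to 5 rows; each row shifts and turns the commanded pose from where the row before left it, along the tool's axes as they then stand; what a row does not reach is not made up. A row lasts 1/8 s, in which the tool goes at most 62.5 mm and 10.7 degrees, less where a joint would pass 70% of its speed; a pose out of reach is approached as far as the arm can. A call is refused whole if a number of a shift passes 0.0625 or a number of a turn 0.188, either way. A call with a gripper value outside its range is refused whole. "jaw" is the opening, from -1 (shut) to 1 (fully open), set as the call begins (left out, the last holds). The fingers move at their own pace and stop on an object; "force" is the grip in N (left out, the last holds). Time passes only in rows, so rows that do not move let the fingers close. It gives the time, the measured TCP pose, the force and the opening at its end, in the units of the state.
- env.sense(): the state, without advancing time (a new reading comes with each control period).
- env.read_camera(name): name is "side" or "top" or "wrist"; returns the picture (480x640x3 uint8, red, green, blue); there is no depth.
- env.get_calibration(name): a dict with "fx", "fy", "cx", "cy" (pixels), "R" (3x3) and "t" (3): a world point X has camera coordinates R X + t; the wrist camera has in their place "hand_eye" (4x4, takes a point from camera to tool coordinates, whose origin is the TCP and whose axes are the tool frame's). Camera axes: x right, y down, z forward; pixel columns grow to the right and rows downward; lengths in m; the calibration is good to about 2 mm. A picture is of the moment at which its call begins: read the wrist's pose just before it. get_calibration takes no time and is no camera call.
- env.sign_off(): hands the job in, once; it reports no verdict.
The state is a dict: "time_s": time; "joint_pos": joint angles; "joint_vel": joint speeds; "joint_torque": joint torques, N m; "tool_pos": TCP position; "tcp_rot": TCP orientation; "wrist_force": force on the tool from outside, world axes, zero at the start; "ft_torque": the same for the moment, N m; "grip_width": finger opening in m.
Only numpy, scipy, OpenCV 4.12 (cv2) and the standard library are available. Lean on these libraries where they do the work, as an engineer would, in place of code of your own. Each camera call takes 0.05 s, during which the arm holds its last target.

## Task

The service cover on the water filter is still unlocked. Take the blue key from its wooden stand, put its blade into the slot of the brass cam lock and turn it clockwise until the lock is seated against its stop (slot parallel to the filter's front, black pointer towards the green mark). Then put the key back in its stand and let go, leaving the other things on the worktop where they are.

Things in the scene. Friction and masses are not known exactly. Their poses are not given: they have to be found in the camera images.
- filter_unit: Low white water filter, fixed, 170 (x) x 250 (y) mm, grey cover's top at z = 66 mm. Origin: centre of underside; -x is its front, z up. Lock axis vertical at x = -30, y = 0 mm, ringed by a dark boss (54 mm dia, 11.5 mm high); on the cover 36 mm from the axis a red mark (open) at +x, a green one (locked) at -y. Thin steel spout, top z = 133 mm, at x = 68, y = 105 to 171 mm.
- cam (a joint): Angle of the brass slotted cam, rad: 0 = open (slot along the filter's x, black pointer to its back), pi/2 = locked at a firm stop (slot along the filter's y, pointer to -y). Grows clockwise seen from above: the slot's direction is the filter's yaw minus this value. Starts between 0 and 0.35; stays where it is left; turns against about 0.08 N m of friction.
- slot_mouth (a point): Centre of the mouth of the cam's slot, on the cam's axis at its top face, 79 mm above the worktop. The slot is 23 mm long, 7 mm wide and 10 mm deep with a 2 mm flared mouth along its long sides. The point's x axis runs along the slot.
- slot_floor (a point): Centre of the floor of the slot, 10 mm straight below slot_mouth.
- key_stand: Wooden block 80 (x) x 60 (y) x 42 mm high on a black rubber foot (92 x 72 x 6 mm), fixed. Origin: centre of its underside. In its top centre an oblong pocket, 26 mm along x, 16 mm along y, 36 mm deep, in which the key stands.
- cover_key: Blue key, 83 mm, 80 g, upright in the stand, blade down. Origin: centre of blade tip; z up. Steel blade 14 mm long, 18 wide (its x), 4 thick (its y), last 3 mm thinned to 16 x 3; 10 mm shank; 30 mm collar at z = 30 to 34 mm, resting on the stand (tip 12 mm above worktop). A half turn of the key makes no difference. It has about 0.17 rad play in the slot each way: turn 0.24 past locked.
- key_handle (a point): Middle of the key's flat blue handle, 62 mm above the blade's tip, same axes as the key. The handle spans 38 to 83 mm above the tip, 38 mm wide along x, 12 mm thick along y, in the plane of the blade: grip it across its thickness.
- garlic: Bystander: whole garlic bulb, 60x57x58 mm high, standing loose; origin at the centre of its underside; leave it alone.
- salt: Bystander: glass salt shaker with grey top, 44 dia x 90 mm high, standing loose; origin at the centre of its underside; leave it alone.
- lime: Bystander: yellow citrus fruit, 75x58x59 mm high, standing loose; origin at the centre of its underside; leave it alone.
- mug_b: Bystander: pink and white mug, 90x122x105 mm high, standing loose; origin at the centre of its underside; leave it alone.
- tin_small: Bystander: small food tin, 57 dia x 72 mm high, standing loose; origin at the centre of its underside; leave it alone.
Things that resemble listed ones, but are neither listed nor needed, are in the scene too. There is more than one size of the cover_key; the job needs the smaller.

How it is judged:
On the way, in this order (a step that is already met when the one before it is completed fails the run):
1. the key's blade is well down in the slot of the still open cam (distance between cover_key and slot_floor below 0.006 m and value of joint cam below 1 rad), for 0.1 s.
2. the cam is turned to its locked stop with the blade in its slot (distance between cover_key and slot_floor below 0.006 m and value of joint cam above 1.45 rad), for 0.1 s.
At the end, for the whole second after the job is handed in: The cam is locked (joint above 1.45 rad, that is within 7 degrees of its stop) and the key stands released, at rest and upright (within 0.12 rad) in its stand's pocket, its tip 8 to 16 mm above the worktop and within 7 mm (stand's x) and 6 mm (stand's y) of the pocket's centre (value of joint cam above 1.45 rad and x of cover_key in the frame of key_stand between -0.007 and 0.007 m and y of cover_key in the frame of key_stand between -0.006 and 0.006 m and z of cover_key in the frame of key_stand between 0.008 and 0.016 m and angle between cover_key's own z axis and vertical below 0.12 rad and linear speed of cover_key below 0.02 m/s); the robot touches nothing.
It fails at once if a bystander is pushed more than 3 cm from where it stood (distance of any of garlic, salt, lime, mug_b, tin_small from where it was at the start of the episode above 0.03 m).
It fails at once if the salt shaker, mug or tin is knocked over (angle between any of salt, mug_b, tin_small's own z axis and vertical above 0.5 rad).
It also fails if it takes over 51 s, if anything falls off the work surface, if the arm or the gripper's body presses on something with over 40 N, if the wrist force passes 120 N, or if a joint passes its speed limit or range.

## Working session

There is one attempt and no reset: what is moved stays moved. The work goes in short steps, Python scripts to look and compute and a tool call to move; the robot and the scene stay as the last step left them, time stands still between calls to the robot, and variables do not carry over. Pictures are saved under pics/ and viewed, and the job is handed in when it is done.

Besides the shell and the picture viewer there is one more tool, called after "Emit:" as name([rows], argument=value, ...), one row to a line, values as JSON. play_rows: Moves the arm, as the interface text tells. Its arguments: {"type":"object","properties":{"plan":{"type":"array","items":{"type":"array"}},"jaw":{"type":"number"},"force":{"type":"number"}},"required":["plan"]}

```bash
mkdir -p pics
python3 - <<'E'
from station import env
import cv2,json
s=env.sense();print(s)
for n in("side","top","wrist"):
    im=env.read_camera(n);cv2.imwrite(f"pics/{n}0.png",im[:,:,::-1]);c=env.get_calibration(n);print(n,{k:(v.tolist() if hasattr(v,'tolist') else v) for k,v in c.items()})
print(env.hold_point_z)
E
```

```text
{'time_s': 0.0, 'joint_pos': array([-9.95424039e-01,  2.55742748e-01,  1.06968828e-01, -4.79447031e-04,
       -1.42391124e+00, -2.84610901e-01]), 'joint_vel': array([ 0.00067502, -0.00053316, -0.00097081,  0.00111394,  0.00064544,
       -0.00101111]), 'joint_torque': array([-4.56193839e-04, -3.86633456e+01,  2.37937921e+01,  5.36500946e+00,
       -6.07203707e-03,  5.30949205e-07]), 'tool_pos': array([ 0.15758516, -0.52640277,  0.2303832 ]), 'tcp_rot': array([-1.87531849e+00, -2.51847080e+00, -1.72988402e-03]), 'wrist_force': array([ 0.7395505 , -0.22208584,  1.00076916]), 'ft_torque': array([-0.04830037,  0.03247247, -0.01744795]), 'grip_width': 0.08558247277680878}
side {'fx': 442.99806748341217, 'fy': 442.99806748341217, 'cx': 321.61313171409375, 'cy': 232.6970208261345, 'R': [[-0.9258090717411855, -0.3778799945145634, -0.009180001492253563], [-0.16669731986890368, 0.4299659038606597, -0.8873225597638159], [0.3392485316552581, -0.8199609937447999, -0.46105791665125084]], 't': [0.493953691737188, 0.14771562857437867, 0.8781847205058395]}
top {'fx': 574.6039469504775, 'fy': 574.6039469504775, 'cx': 311.5515713025995, 'cy': 247.52255907251356, 'R': [[-0.020579736522075356, -0.9996852822362188, -0.014346111841665817], [-0.9888688581411705, 0.022467809035981706, -0.1470835781305984], [0.14735961401706765, 0.011159481950981823, -0.9890200251356525]], 't': [0.05116756522624565, 0.5354034208734885, 1.4168147892945455]}
wrist {'fx': 358.4817119191109, 'fy': 358.4817119191109, 'cx': 317.29519885557545, 'cy': 238.12708321916688, 'hand_eye': [[0.9999993972318092, -0.0005301489760038134, 0.0009614978321533515, 0.001063592762397425], [0.00023184741674395754, 0.9579175168014648, 0.28704351107748577, -0.0730329794271427], [-0.0010732114392525609, -0.28704311513599934, 0.957917062312927, -0.14245874584347512], [0.0, 0.0, 0.0, 1.0]]}
0.0187
```

View pics/side0.png

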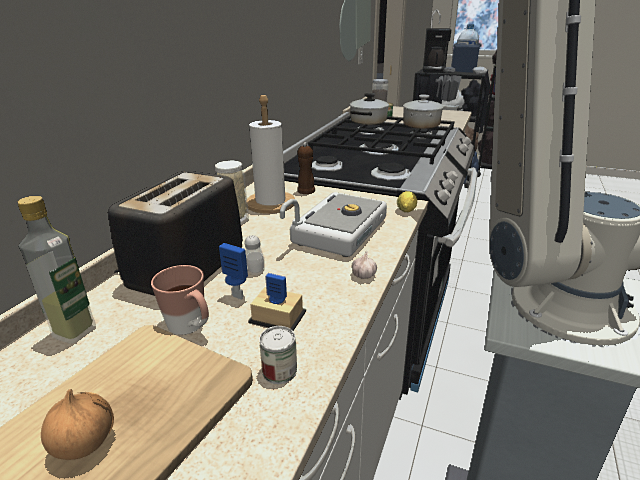

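View pics/top0.png

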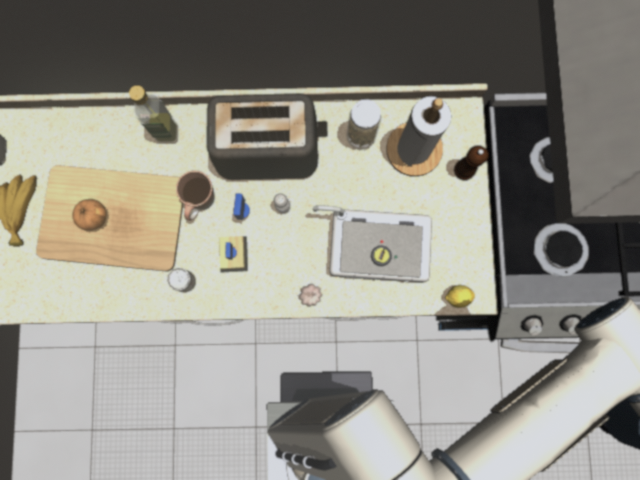

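View pics/wrist0.png

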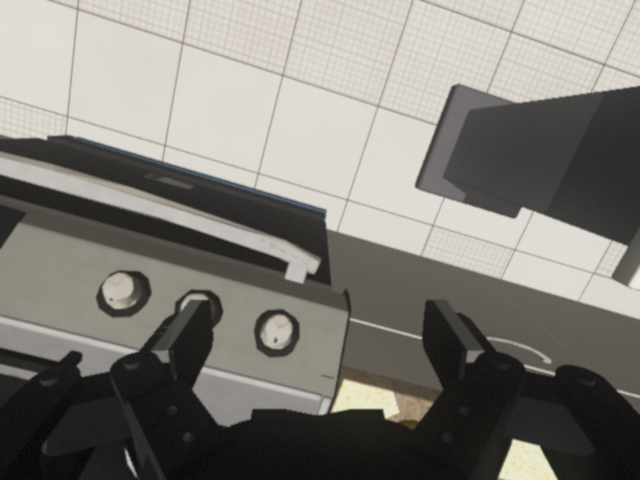

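Two blue keys: one at top (240,207) / side (233,262), larger and on a round light foot; one at top (231,250) / side (276,288), smaller and in the wooden block on a black foot. The second fits the description; I'll confirm it enlarged.

Run:
```python
import cv2,numpy as np
t=cv2.imread("pics/top0.png");s=cv2.imread("pics/side0.png")
a=cv2.resize(t[185:285,205:265],None,fx=6,fy=6,interpolation=cv2.INTER_CUBIC)
b=cv2.resize(s[235:335,210:310],None,fx=4.4,fy=6,interpolation=cv2.INTER_CUBIC)
cv2.imwrite("pics/c1.png",np.hstack([a,b])[:600,:800])
cv2.imwrite("pics/c2.png",cv2.resize(t[195:295,310:440],None,fx=6,fy=6,interpolation=cv2.INTER_CUBIC))
```

```text
(no output)
```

View pics/c1.png

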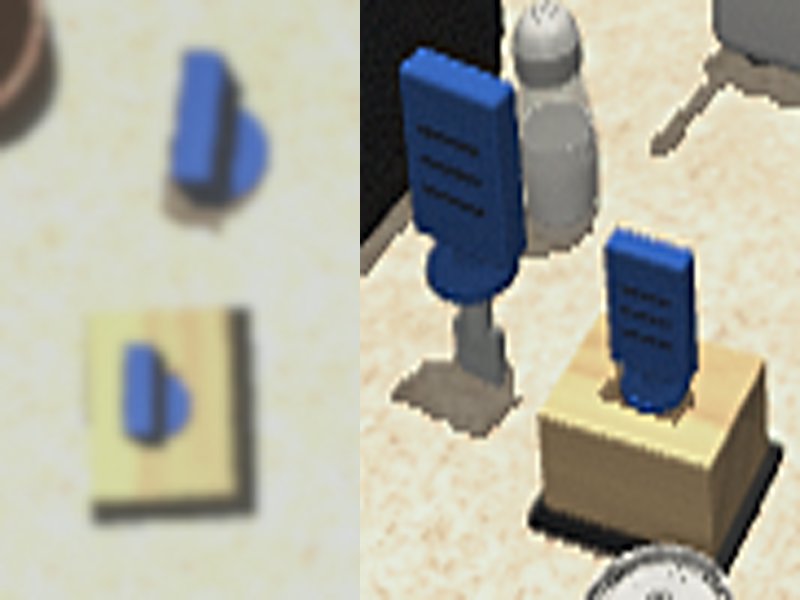

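View pics/c2.png

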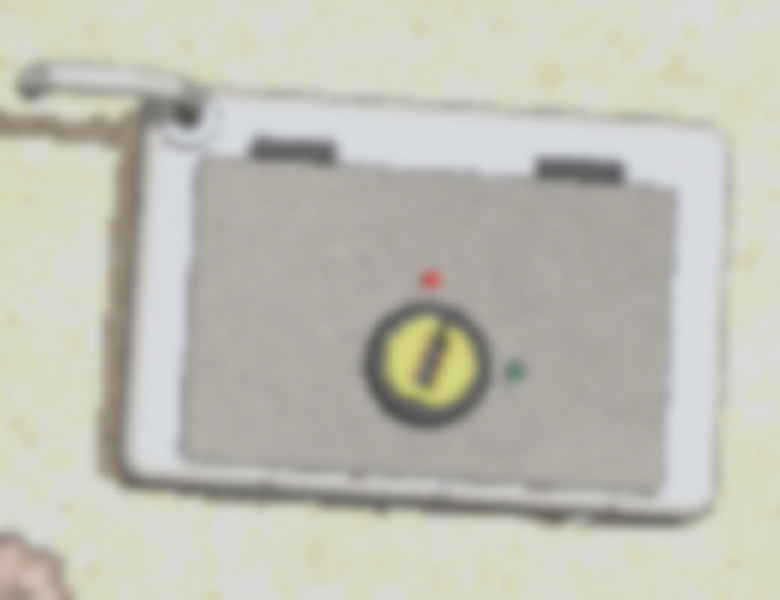

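```bash
cat > h.py <<'E'
from station import env
import numpy as np,cv2
from scipy.spatial.transform import Rotation as Ro
def bp(n,u,v,z,pose=None):
    c=env.get_calibration(n)
    d=np.array([(u-c["cx"])/c["fx"],(v-c["cy"])/c["fy"],1.])
    if n=="wrist":
        H=np.array(c["hand_eye"]);p,r=pose;W=Ro.from_rotvec(r).as_matrix()
        o=W@H[:3,3]+p; D=W@H[:3,:3]@d
    else:
        R=np.array(c["R"]);o=-R.T@np.array(c["t"]);D=R.T@d
    return o+D*(z-o[2])/D[2]
def pj(n,X,pose=None):
    c=env.get_calibration(n);X=np.array(X,float)
    if n=="wrist":
        H=np.array(c["hand_eye"]);p,r=pose;W=Ro.from_rotvec(r).as_matrix()
        x=H[:3,:3].T@(W.T@(X-p)-H[:3,3])
    else: x=np.array(c["R"])@X+np.array(c["t"])
    return np.array([c["fx"]*x[0]/x[2]+c["cx"],c["fy"]*x[1]/x[2]+c["cy"]])
E
python3 - <<'E'
from h import *
f=lambda x,y,z,o:bp("top",o[0]+(x-.0)/6-.4,o[1]+y/6-.4,z).round(4)
K=(205,185);F=(310,195)
print("stand top",[f(*p,.042,K) for p in((90,308),(235,310),(92,500),(235,498))])
print("handle top",[f(*p,.095,K) for p in((127,343),(152,343),(125,434),(150,440))])
print("slot",[f(*p,.079,F) for p in((440,332),(426,386),(433,360))], "boss",f(428,364,.0775,F))
print("marks",f(431,280,.066,F),f(515,371,.066,F))
print("front",f(125,478,.03,F),f(715,515,.03,F))
print("cover",[f(*p,.066,F) for p in((198,155),(676,187),(182,462),(660,492))])
for n,u,v in(("salt",281,203),("mug",195,190),("tin",180,280),("garlic",310,295),("bigkey",240,207)):print(n,bp("top",u,v,.07).round(3))
print(Ro.from_rotvec(env.sense()["tcp_rot"]).as_matrix().round(2))
E
```

```text
stand top [array([0.5712, 0.2729, 0.042 ]), array([0.5689, 0.2113, 0.042 ]), array([0.4893, 0.2718, 0.042 ]), array([0.4888, 0.2116, 0.042 ])]
handle top [array([0.5472, 0.2486, 0.095 ]), array([0.547 , 0.2384, 0.095 ]), array([0.5098, 0.2493, 0.095 ]), array([0.5071, 0.2392, 0.095 ])]
slot [array([ 0.5206, -0.1364,  0.079 ]), array([ 0.4984, -0.1298,  0.079 ]), array([ 0.5091, -0.1331,  0.079 ])] boss [ 0.5077 -0.1311  0.0775]
marks [ 0.5443 -0.135   0.066 ] [ 0.5055 -0.1681  0.066 ]
front [ 0.4683 -0.0067  0.03  ] [ 0.4472 -0.2544  0.03  ]
cover [array([ 0.5993, -0.0399,  0.066 ]), array([ 0.5811, -0.2382,  0.066 ]), array([ 0.4707, -0.0296,  0.066 ]), array([ 0.454 , -0.2254,  0.066 ])]
salt [0.647 0.114 0.07 ]
mug [0.686 0.331 0.07 ]
tin [0.458 0.366 0.07 ]
garlic [0.414 0.045 0.07 ]
bigkey [0.639 0.217 0.07 ]
[[-0.29  0.96 -0.  ]
 [ 0.96  0.29  0.  ]
 [ 0.   -0.   -1.  ]]
```

```bash
cat >> h.py <<'E'
def rows(p0,phi0,p1,phi1,n):
    d=(np.array(p1)-p0)/n;t=(phi1-phi0)/n;o=[]
    for k in range(n):
        c,s=np.cos(phi0+k*t),np.sin(phi0+k*t)
        o.append([[round(d[0]*c+d[1]*s,4),round(d[0]*s-d[1]*c,4),round(-d[2],4)],round(-t,4)])
    for i in range(0,n,5):print(o[i:i+5])
def st():
    s=env.sense();R=Ro.from_rotvec(s["tcp_rot"]).as_matrix()
    return s["tool_pos"],np.arctan2(R[1,0],R[0,0]),s
E
python3 - <<'E'
from h import *
p,f,s=st()
rows(p,f,(.505,-.133,.231),f+1.8,10)
E
```

```text
[[[np.float64(0.0277), np.float64(0.0446), np.float64(-0.0)], np.float64(-0.18)], [[np.float64(0.0193), np.float64(0.0488), np.float64(-0.0)], np.float64(-0.18)], [[np.float64(0.0103), np.float64(0.0515), np.float64(-0.0)], np.float64(-0.18)], [[np.float64(0.0009), np.float64(0.0525), np.float64(-0.0)], np.float64(-0.18)], [[np.float64(-0.0085), np.float64(0.0518), np.float64(-0.0)], np.float64(-0.18)]]
[[[np.float64(-0.0177), np.float64(0.0494), np.float64(-0.0)], np.float64(-0.18)], [[np.float64(-0.0262), np.float64(0.0455), np.float64(-0.0)], np.float64(-0.18)], [[np.float64(-0.0339), np.float64(0.04), np.float64(-0.0)], np.float64(-0.18)], [[np.float64(-0.0406), np.float64(0.0333), np.float64(-0.0)], np.float64(-0.18)], [[np.float64(-0.0459), np.float64(0.0255), np.float64(-0.0)], np.float64(-0.18)]]
```

Emit:
play_rows([
  [[0.028,0.045,0],-0.18],
  [[0.019,0.049,0],-0.18],
  [[0.01,0.0515,0],-0.18],
  [[0.001,0.0525,0],-0.18],
  [[-0.0085,0.052,0],-0.18],
])

```text
time_s: 0.78
tool_pos: [0.333, -0.3284, 0.2312]
tcp_rot: [-0.584, -3.087, -0.0]
wrist_force: [0.8, -0.7, 0.3]
grip_width: 0.0857
```

Emit:
play_rows([
  [[-0.018,0.049,0],-0.18],
  [[-0.026,0.0455,0],-0.18],
  [[-0.034,0.04,0],-0.18],
  [[-0.0405,0.033,0],-0.18],
  [[-0.046,0.0255,0],-0.18],
])

```text
time_s: 1.4
tool_pos: [0.5068, -0.1324, 0.2311]
tcp_rot: [0.817, -3.033, -0.0]
wrist_force: [0.6, -1.1, 0.0]
grip_width: 0.0854
```

Emit:
play_rows([
  [[0,0,0],0],
  [[0,0,0],0],
])

```text
time_s: 1.65
tool_pos: [0.5058, -0.1338, 0.2309]
tcp_rot: [0.807, -3.035, -0.0]
wrist_force: [0.1, -0.6, -0.4]
grip_width: 0.0851
```

Run:
```python
from h import *
p,f,s=st();print(p,f,s["time_s"],s["tcp_rot"].tolist())
im=env.read_camera("wrist")[:,:,::-1];cv2.imwrite("pics/w1.png",im)
```

```text
[ 0.50579685 -0.13383036  0.23094463] -2.621928934332759 1.65 [0.8068999390027911, -3.035267939273059, -0.00029070425074581856]
```

View pics/w1.png

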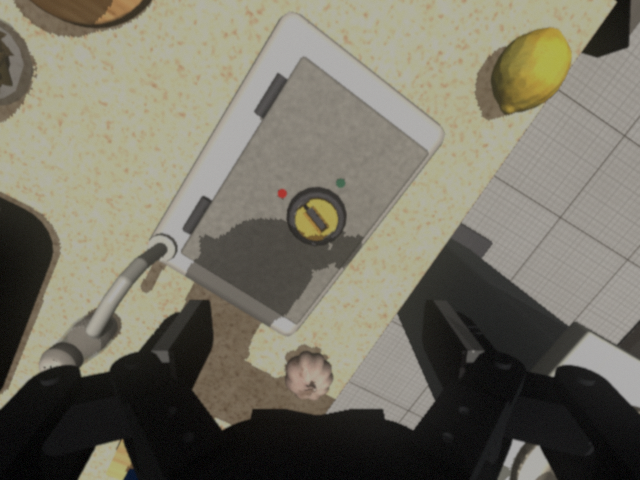

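The lock sits at (317,216) in the wrist view, red mark (283,194), green (341,183). Enlarging it.

Run:
```python
import cv2
t=cv2.imread("pics/w1.png")
cv2.imwrite("pics/w1c.png",cv2.resize(t[170:260,265:365],None,fx=6,fy=6,interpolation=cv2.INTER_CUBIC))
```

```text
(no output)
```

View pics/w1c.png

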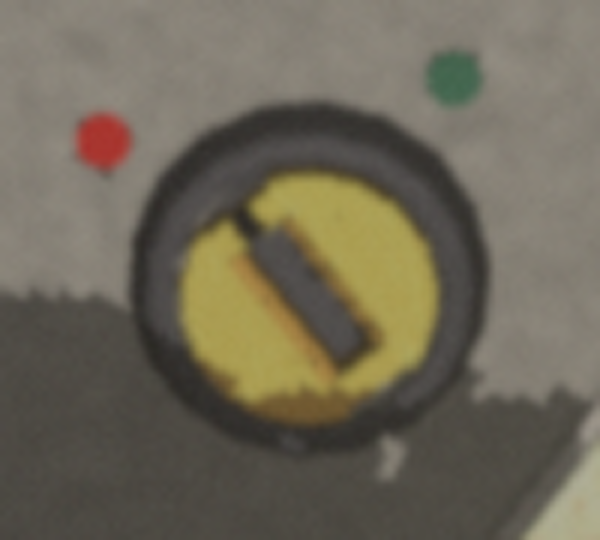

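Run:
```python
from h import *
p=np.array([0.50579685,-0.13383036,0.23094463]);r=np.array([0.8068999,-3.03526794,-0.00029])
g=lambda u,v,z:bp("wrist",265+u/6-.4,170+v/6-.4,z,(p,r))
a,b,c,d=[g(*q,.079) for q in((285,218),(380,332),(233,255),(333,375))]
print(a,b,c,d,(a+b+c+d)/4)
print("yaw",[np.arctan2(*(x-y)[1::-1]) for x,y in((a,b),(c,d))])
print("floor",np.arctan2(*(g(262,238,.069)-g(350,350,.069))[1::-1]))
print("disc",g(310,297,.079),"boss",g(310,276,.0775))
R,G=g(103,142,.066),g(455,77,.066);print("red,green",R,G)
# axis from marks: R=ax+.036*ux ; G=ax-.036*uy
m=(R+G)/2;v=R-G;th=np.arctan2(v[1],v[0])-np.pi/4;print("fyaw",th,"axis",m[:2]-.018*np.array([np.cos(th)+np.sin(th),np.sin(th)-np.cos(th)]),np.linalg.norm(v)/2**.5)
rows(p,-2.622,(.524,.243,.231),-np.pi/2,7)
```

```text
[ 0.51548289 -0.14153826  0.079     ] [ 0.49574391 -0.13393925  0.079     ] [ 0.51920449 -0.13334841  0.079     ] [ 0.49836487 -0.12516405  0.079     ] [ 0.50719904 -0.13349749  0.079     ]
yaw [np.float64(-0.3674869238663367), np.float64(-0.374224011109898)]
floor -0.39954816407501076
disc [ 0.50685874 -0.13344698  0.079     ] boss [ 0.50818809 -0.13577085  0.0775    ]
red,green [ 0.54251018 -0.13580482  0.066     ] [ 0.50333638 -0.16894193  0.066     ]
fyaw -0.08328917195251084 axis [ 0.50648315 -0.1329383 ] 0.03628122771218574
[[[np.float64(-0.029), np.float64(0.0454), np.float64(-0.0)], -0.1502], [[np.float64(-0.0355), np.float64(0.0406), np.float64(-0.0)], -0.1502], [[np.float64(-0.0411), np.float64(0.0348), np.float64(-0.0)], -0.1502], [[np.float64(-0.0459), np.float64(0.0283), np.float64(-0.0)], -0.1502], [[np.float64(-0.0496), np.float64(0.0211), np.float64(-0.0)], -0.1502]]
[[[np.float64(-0.0522), np.float64(0.0134), np.float64(-0.0)], -0.1502], [[np.float64(-0.0536), np.float64(0.0055), np.float64(-0.0)], -0.1502]]
```

Emit:
play_rows([
  [[-0.029,0.0455,0],-0.15],
  [[-0.0355,0.0405,0],-0.15],
  [[-0.041,0.035,0],-0.15],
  [[-0.046,0.0285,0],-0.15],
  [[-0.0495,0.021,0],-0.15],
])

```text
time_s: 2.33
tool_pos: [0.5186, 0.1358, 0.2318]
tcp_rot: [-1.866, 2.526, -0.0]
wrist_force: [1.8, 0.2, -0.3]
grip_width: 0.0853
```

Emit:
play_rows([
  [[-0.052,0.0135,0],-0.15],
  [[-0.0535,0.0055,0],-0.15],
  [[0,0,0],0],
  [[0,0,0],0],
])

```text
time_s: 2.82
tool_pos: [0.524, 0.2418, 0.2314]
tcp_rot: [2.218, -2.224, 0.0]
wrist_force: [-0.4, -0.6, 0.7]
grip_width: 0.0851
```

Run:
```python
from h import *
p,f,s=st();print(p.tolist(),f,s["time_s"],s["tcp_rot"].tolist(),s["joint_pos"])
im=env.read_camera("wrist")[:,:,::-1];cv2.imwrite("pics/w2.png",im)
```

```text
[0.5239826034026406, 0.24177236674683542, 0.23142535693936556] -1.573449412678254 2.825 [2.2183787253206773, -2.2242720897738253, 0.00030143435712334365] [ 7.03294865e-01  3.09267276e-01  1.82424062e-01  2.05953739e-04
 -1.44409846e+00  8.64822340e-01]
```

View pics/w2.png

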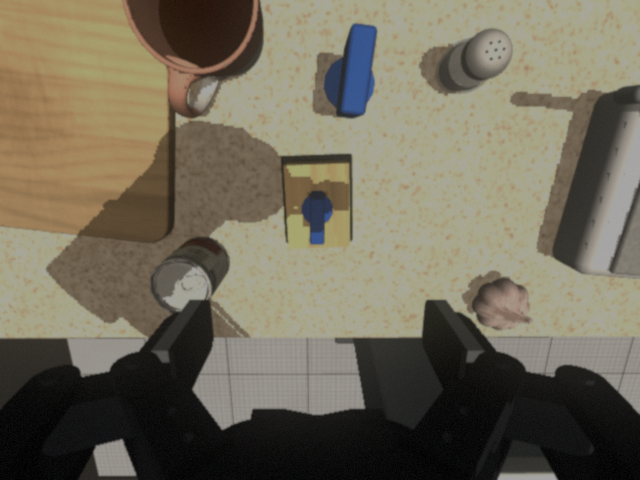

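Run:
```python
import cv2
t=cv2.imread("pics/w2.png")
cv2.imwrite("pics/w2c.png",cv2.resize(t[150:255,265:370],None,fx=5.7,fy=5.7,interpolation=cv2.INTER_CUBIC))
```

```text
(no output)
```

View pics/w2c.png

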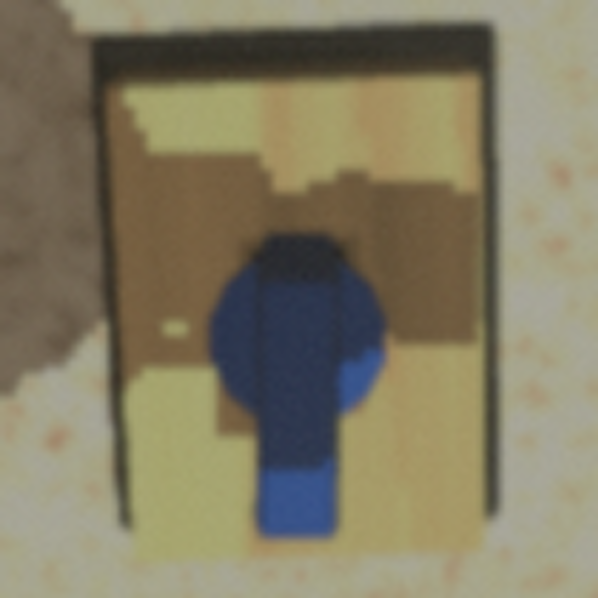

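Run:
```python
from h import *
p=np.array([0.5239826034026406, 0.24177236674683542, 0.23142535693936556]);r=np.array([2.2183787253206773, -2.2242720897738253, 0.00030143435712334365])
g=lambda u,v,z:bp("wrist",265+u/5.7-.4,150+v/5.7-.4,z,(p,r))
S=[g(*q,.042) for q in((105,84),(478,73),(133,560),(482,550))]
print(np.array(S).round(4),np.mean(S,0))
T=[g(*q,.095) for q in((258,283),(338,283),(258,535),(336,535))]
print(np.array(T).round(4),np.mean(T,0))
print("collar",g(298,335,.046))
f=-1.5734
rows(p,f,(.5275,.242,.056),f,4)
```

```text
[[0.5674 0.2742 0.042 ]
 [0.569  0.2147 0.042 ]
 [0.4874 0.2718 0.042 ]
 [0.489  0.2122 0.042 ]] [0.5281939  0.24321829 0.042     ]
[[0.5451 0.2489 0.095 ]
 [0.5451 0.2378 0.095 ]
 [0.5086 0.2492 0.095 ]
 [0.5086 0.238  0.095 ]] [0.52682334 0.24346921 0.095     ]
collar [0.52734164 0.24348274 0.046     ]
[[[np.float64(-0.0001), np.float64(-0.0009), np.float64(0.0439)], -0.0], [[np.float64(-0.0001), np.float64(-0.0009), np.float64(0.0439)], -0.0], [[np.float64(-0.0001), np.float64(-0.0009), np.float64(0.0439)], -0.0], [[np.float64(-0.0001), np.float64(-0.0009), np.float64(0.0439)], -0.0]]
```

Emit:
play_rows([
  [[-0.0016,-0.003,0.045],0],
  [[0,0,0.045],0],
  [[0,0,0.045],0],
  [[0,0,0.0395],0],
  [[0,0,0],0],
])

```text
time_s: 3.5
tool_pos: [0.5252, 0.2416, 0.0545]
tcp_rot: [2.213, -2.221, -0.002]
wrist_force: [0.1, 0.2, 1.9]
grip_width: 0.0856
```

Run:
```python
from h import *
p,f,s=st();print(p.tolist(),f,s["time_s"])
im=env.read_camera("wrist")[:,:,::-1];a=env.read_camera("side")[:,:,::-1]
cv2.imwrite("pics/w3.png",np.hstack([cv2.resize(im[130:410,180:460],(400,400)),cv2.resize(a[200:360,200:360],(400,400))]))
```

```text
[0.5252428953263728, 0.2415800857251546, 0.054467893144578096] -1.5742931546969945 3.5
```

View pics/w3.png

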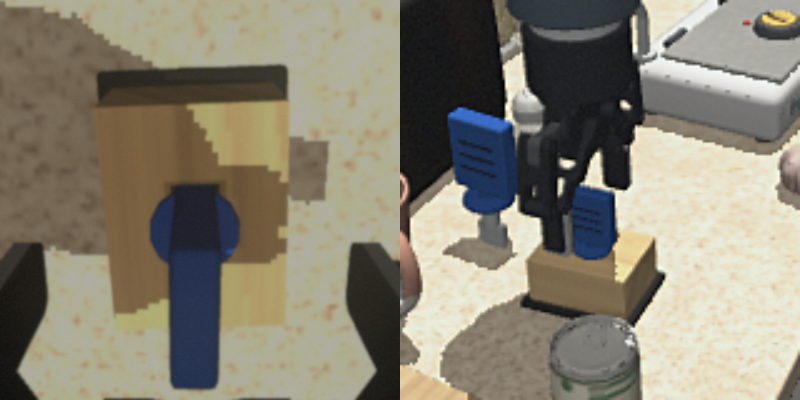

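Emit:
play_rows([
  [[0,0,0],0],
])

```text
time_s: 3.72
tool_pos: [0.5284, 0.2448, 0.0593]
tcp_rot: [-2.217, 2.22, -0.001]
wrist_force: [-0.0, 0.5, 0.9]
grip_width: 0.0852
```

Emit:
play_rows([
  [[0,0,0],0],
], jaw=0.2)

```text
time_s: 3.85
tool_pos: [0.5278, 0.2449, 0.0585]
tcp_rot: [-2.218, 2.22, -0.001]
wrist_force: [-1.4, 0.6, -0.3]
grip_width: 0.07
```

Emit:
play_rows([
  [[0,0,0],0],
])

```text
time_s: 3.98
tool_pos: [0.5272, 0.2447, 0.0576]
tcp_rot: [-2.22, 2.221, -0.0]
wrist_force: [-0.3, 0.1, 0.1]
grip_width: 0.0521
```

Emit:
play_rows([
  [[0.001,0,0],0],
  [[0,0,0],0],
  [[0,0,0],0],
  [[0,0,0],0],
  [[0,0,0],0],
], jaw=-1, force=60)

```text
time_s: 4.6
tool_pos: [0.5271, 0.2434, 0.0569]
tcp_rot: [-2.221, 2.222, -0.0]
wrist_force: [-0.6, -0.5, 1.7]
grip_width: 0.0112
```

Emit:
play_rows([
  [[0,0,0],0],
  [[0,0,0],0],
])

```text
time_s: 4.85
tool_pos: [0.5271, 0.2434, 0.0569]
tcp_rot: [-2.22, 2.222, -0.0]
wrist_force: [0.6, -0.1, 2.0]
grip_width: 0.0114
```

Run:
```python
from h import *
p,f,s=st();print(p.tolist(),f,s["time_s"],s["wrist_force"],s["grip_width"])
im=env.read_camera("wrist")[:,:,::-1];a=env.read_camera("side")[:,:,::-1]
cv2.imwrite("pics/w4.png",np.hstack([cv2.resize(im[130:410,180:460],(400,400)),cv2.resize(a[200:360,200:360],(400,400))]))
```

```text
[0.5270523406857313, 0.24342148485867787, 0.05687208797706839] -1.571573997968073 4.85 [ 0.61788349 -0.09003878  1.97163971] 0.011384715540430513
```

View pics/w4.png

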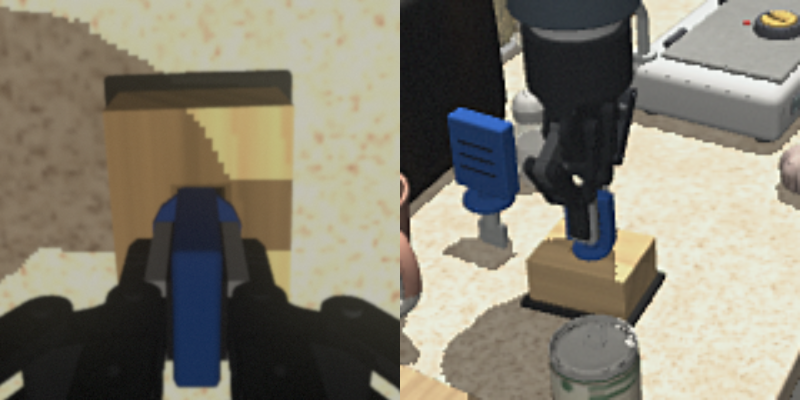

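Emit:
play_rows([
  [[0,0,-0.012],0],
  [[0,0,-0.03],0],
  [[0,0,-0.04],0],
  [[0,0,-0.018],0],
  [[0,0,0],0],
])

```text
time_s: 5.58
tool_pos: [0.5276, 0.2439, 0.1587]
tcp_rot: [-2.218, 2.22, -0.001]
wrist_force: [-0.1, -0.6, -1.7]
grip_width: 0.011
```

Run:
```python
from h import *
p,f,s=st();print(p.tolist(),f,s["time_s"],s["grip_width"],s["wrist_force"])
rows(np.array([.5271,.2434,.157]),-1.5716,(.507,-.1333,.157),-1.5716-.375,9)
```

```text
[0.5275532540887689, 0.24393801032310533, 0.15865371443097168] -1.5715368671235537 5.575 0.011015725117090173 [-0.12600807 -0.59381858 -1.67310915]
[[[np.float64(0.0419), np.float64(0.0022), np.float64(-0.0)], 0.0417], [[np.float64(0.0419), np.float64(0.0005), np.float64(-0.0)], 0.0417], [[np.float64(0.0419), np.float64(-0.0013), np.float64(-0.0)], 0.0417], [[np.float64(0.0418), np.float64(-0.003), np.float64(-0.0)], 0.0417], [[np.float64(0.0416), np.float64(-0.0048), np.float64(-0.0)], 0.0417]]
[[[np.float64(0.0414), np.float64(-0.0065), np.float64(-0.0)], 0.0417], [[np.float64(0.0411), np.float64(-0.0082), np.float64(-0.0)], 0.0417], [[np.float64(0.0407), np.float64(-0.0099), np.float64(-0.0)], 0.0417], [[np.float64(0.0403), np.float64(-0.0116), np.float64(-0.0)], 0.0417]]
```

Emit:
play_rows([
  [[0.042,0.002,0],0.042],
  [[0.042,0.0005,0],0.042],
  [[0.042,-0.0015,0],0.042],
  [[0.042,-0.003,0],0.042],
  [[0.0415,-0.005,0],0.042],
])

```text
time_s: 6.2
tool_pos: [0.515, 0.0323, 0.1555]
tcp_rot: [1.972, -2.442, -0.002]
wrist_force: [0.7, -0.2, -0.8]
grip_width: 0.0112
```

Emit:
play_rows([
  [[0.0415,-0.0065,0],0.042],
  [[0.041,-0.008,0],0.042],
  [[0.0405,-0.01,0],0.042],
  [[0.025,-0.007,0],0.04],
  [[0.0115,-0.0035,0],0],
])

```text
time_s: 6.82
tool_pos: [0.5055, -0.1306, 0.1555]
tcp_rot: [1.763, -2.598, -0.003]
wrist_force: [0.1, 1.0, -1.4]
grip_width: 0.0111
```

Emit:
play_rows([
  [[0,0,0],0],
  [[0,0,0],0],
  [[0,0,0],0],
  [[0,0,0],0],
])

```text
time_s: 7.32
tool_pos: [0.5066, -0.1289, 0.1568]
tcp_rot: [-1.767, 2.597, -0.0]
wrist_force: [0.1, -0.3, -0.9]
grip_width: 0.0112
```

Run:
```python
from h import *
p,f,s=st();print(p.tolist(),f,s["time_s"],s["tcp_rot"].tolist())
im=env.read_camera("wrist")[:,:,::-1];a=env.read_camera("side")[:,:,::-1]
cv2.imwrite("pics/w5f.png",im);cv2.imwrite("pics/s5f.png",a)
cv2.imwrite("pics/w5.png",np.hstack([cv2.resize(im[100:400,180:480],(400,400)),cv2.resize(a[120:280,270:430],(400,400))]))
```

```text
[0.5066222518479143, -0.12891958519040686, 0.15682129066860995] -1.946605575616383 7.325 [-1.7672848901158946, 2.597178077511836, -3.1695160627156765e-05]
```

View pics/w5.png

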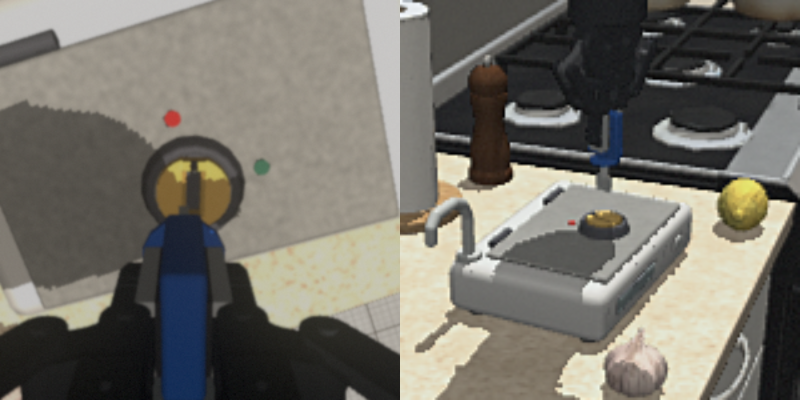

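Run:
```python
import cv2
t=cv2.imread("pics/w5f.png")
cv2.imwrite("pics/w5c.png",cv2.resize(t[175:275,280:390],None,fx=6,fy=6,interpolation=cv2.INTER_CUBIC))
```

```text
(no output)
```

View pics/w5c.png

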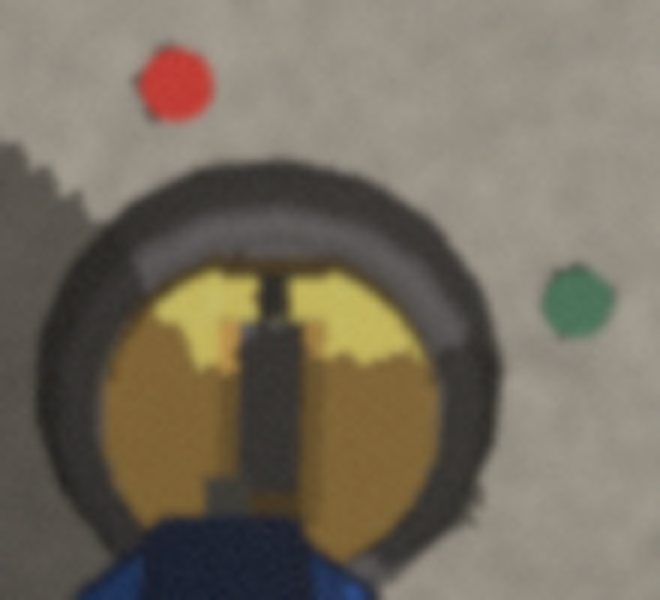

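Run:
```python
from h import *
p=np.array([0.5066222518479143, -0.12891958519040686, 0.15682129066860995]);r=np.array([-1.7672848901158946, 2.597178077511836, -3.17e-5])
g=lambda u,v,z:bp("wrist",280+u/6-.4,175+v/6-.4,z,(p,r))
R,G=g(176,84,.066),g(578,301,.066)
m=(R+G)/2;v=R-G;th=np.arctan2(v[1],v[0])-np.pi/4;print("fyaw",th,"axis",m[:2]-.018*np.array([np.cos(th)+np.sin(th),np.sin(th)-np.cos(th)]),np.linalg.norm(v)/2**.5)
a,b=g(273,323,.079),g(271,490,.079);print("slot",a,b,np.arctan2(*(a-b)[1::-1]), a[:2]-.0115*(a-b)[:2]/np.linalg.norm(a-b))
print("disc",g(272,420,.079))
print(pj("wrist",p+[0,0,-.0449],(p,r)))
```

```text
fyaw -0.08815217106915163 axis [ 0.50675075 -0.13297569] 0.03609703367636058
slot [ 0.51707746 -0.13721624  0.079     ] [ 0.49963794 -0.13022384  0.079     ] -0.3813262272413254 [ 0.50640348 -0.13293649]
disc [ 0.50704132 -0.13321096  0.079     ]
[319.20446644 265.94535222]
```

Emit:
play_rows([
  [[0.0039,-0.0016,0],0.005],
  [[0,0,0.015],0],
  [[0,0,0.014],0],
  [[0,0,0],0],
  [[0,0,0],0],
])

```text
time_s: 8.05
tool_pos: [0.5066, -0.1338, 0.1278]
tcp_rot: [1.76, -2.602, 0.0]
wrist_force: [-1.1, 0.2, -1.6]
grip_width: 0.0112
```

Emit:
play_rows([
  [[0,0,0],0],
  [[0,0,0],0],
])

```text
time_s: 8.3
tool_pos: [0.5068, -0.1337, 0.1282]
tcp_rot: [-1.759, 2.602, -0.001]
wrist_force: [-0.0, -0.1, -2.1]
grip_width: 0.0116
```

Run:
```python
from h import *
p,f,s=st();print(p.tolist(),f,s["time_s"],s["wrist_force"])
im=env.read_camera("wrist")[:,:,::-1];a=env.read_camera("side")[:,:,::-1]
cv2.imwrite("pics/w6.png",np.hstack([cv2.resize(im[180:300,260:380],(400,400),interpolation=2),cv2.resize(a[150:250,300:400],(400,400),interpolation=2)]))
```

```text
[0.506787001663889, -0.13371983486799063, 0.1281700482954287] -1.9525355834435112 8.3 [-1.24253835e-03 -1.04075299e-01 -2.10288200e+00]
```

View pics/w6.png

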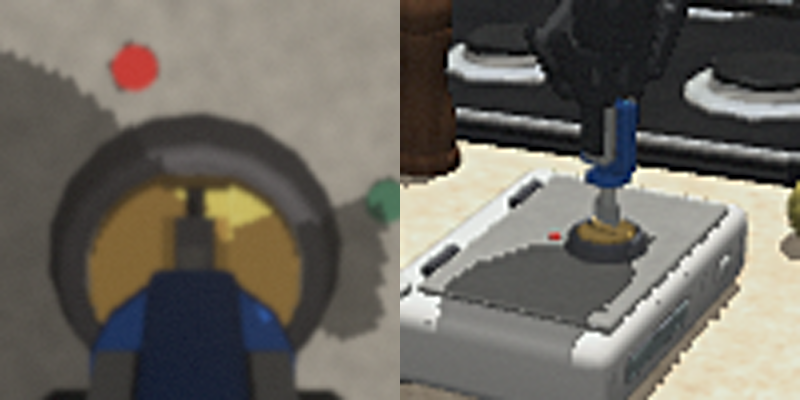

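Emit:
play_rows([
  [[-0.0003,0,0.003],0],
  [[0,0,0.003],0],
  [[0,0,0.003],0],
  [[0,0,0],0],
])

```text
time_s: 8.9
tool_pos: [0.5064, -0.1334, 0.1184]
tcp_rot: [1.759, -2.602, -0.001]
wrist_force: [-0.4, 0.3, -0.6]
grip_width: 0.0111
```

Emit:
play_rows([
  [[0,0,0.003],0],
  [[0,0,0.0015],0],
  [[0,0,0],0],
  [[0,0,0],0],
])

```text
time_s: 9.4
tool_pos: [0.5067, -0.1335, 0.1143]
tcp_rot: [-1.76, 2.603, -0.0]
wrist_force: [-0.1, 0.3, -1.2]
grip_width: 0.0114
```

Emit:
play_rows([
  [[0,0,0],0.1],
  [[0,0,0],0.12],
  [[0,0,0],0.12],
  [[0,0,0],0.12],
  [[0,0,0],0.12],
], force=80)

```text
time_s: 10.02
tool_pos: [0.5066, -0.1335, 0.1144]
tcp_rot: [0.936, -2.999, 0.0]
wrist_force: [0.5, -0.3, -0.7]
grip_width: 0.0112
```

Emit:
play_rows([
  [[0,0,0],0.12],
  [[0,0,0],0.12],
  [[0,0,0],0.12],
  [[0,0,0],0.12],
  [[0,0,0],0.12],
])

```text
time_s: 10.65
tool_pos: [0.5069, -0.1334, 0.1144]
tcp_rot: [-0.008, 3.141, 0.0]
wrist_force: [1.0, 0.5, -1.2]
grip_width: 0.0107
```

Emit:
play_rows([
  [[0,0,0],0.1],
  [[0,0,0],0.1],
  [[0,0,0],0.08],
  [[0,0,0],0.06],
  [[0,0,0],0],
])

```text
time_s: 11.28
tool_pos: [0.5071, -0.1334, 0.1144]
tcp_rot: [0.516, 3.098, 0.0]
wrist_force: [1.5, 0.4, -1.0]
grip_width: 0.0111
```

Emit:
play_rows([
  [[0,0,0],0],
  [[0,0,0],0],
])

```text
time_s: 11.52
tool_pos: [0.5071, -0.1334, 0.1144]
tcp_rot: [0.516, 3.098, 0.0]
wrist_force: [2.6, -0.4, -2.3]
grip_width: 0.0112
```

Run:
```python
from h import *
p,f,s=st();print(p.tolist(),f,s["time_s"],s["wrist_force"],s["ft_torque"],s["joint_pos"])
im=env.read_camera("wrist")[:,:,::-1];a=env.read_camera("side")[:,:,::-1]
cv2.imwrite("pics/w7.png",np.hstack([cv2.resize(im[180:300,260:380],(400,400),interpolation=2),cv2.resize(a[150:250,300:400],(400,400),interpolation=2)]))
```

```text
[0.5070920479459076, -0.1333968214057745, 0.11444173901282767] 2.8113191714730204 11.525 [ 2.55909386 -0.35356327 -2.34175836] [ 0.08160641 -0.87365892  0.08814828] [ 4.16566743e-02  2.70975720e-01 -1.76320210e-01 -3.80798762e-06
 -1.12253050e+00 -3.71928347e-01]
```

View pics/w7.png

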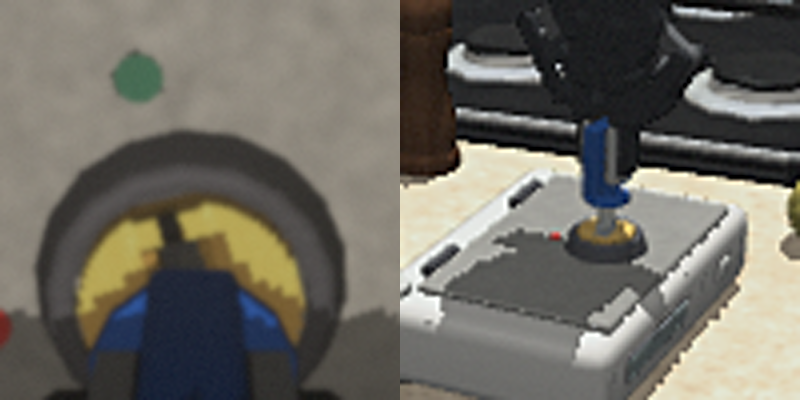

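Emit:
play_rows([
  [[0,0,0],0.03],
  [[0,0,0],0.03],
  [[0,0,0],0],
  [[0,0,0],0],
])

```text
time_s: 12.12
tool_pos: [0.507, -0.1334, 0.1144]
tcp_rot: [0.61, 3.081, 0.0]
wrist_force: [3.6, 0.9, -2.9]
grip_width: 0.0108
```

Run:
```python
from h import *
p,f,s=st();print(p.tolist(),f,s["time_s"],s["wrist_force"],s["ft_torque"],s["tcp_rot"].tolist())
im=env.read_camera("wrist")[:,:,::-1]
cv2.imwrite("pics/w8f.png",im)
cv2.imwrite("pics/w8.png",cv2.resize(im[180:290,250:390],None,fx=5.5,fy=5.5,interpolation=2))
```

```text
[0.5069968550317354, -0.13343686024928694, 0.11442398760878228] 2.7508890494596487 12.125 [ 3.59975941  0.88516968 -2.9451824 ] [ 0.02712674 -1.55690589  0.27997714] [0.6096760681935943, 3.0811123426375984, 0.00016072053805914834]
```

View pics/w8.png

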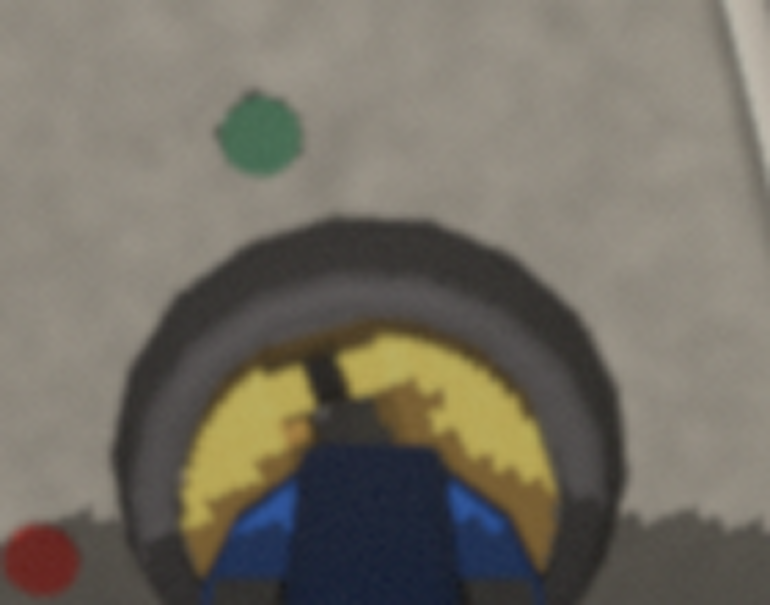

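Run:
```python
from h import *
p=np.array([0.5069968550317354, -0.13343686024928694, 0.11442398760878228]);r=np.array([0.6096760681935943, 3.0811123426375984, 0.00016])
g=lambda u,v,z:bp("wrist",250+u/5.5-.4,180+v/5.5-.4,z,(p,r))
R,G=g(42,560,.066),g(260,134,.066)
m=(R+G)/2;v=R-G;th=np.arctan2(v[1],v[0])-np.pi/4;ax=m[:2]-.018*np.array([np.cos(th)+np.sin(th),np.sin(th)-np.cos(th)]);print(th,ax)
a,b=g(320,360,.079),g(333,400,.079)
for d in (a[:2]-ax,(a-b)[:2]):print("cam",th-np.arctan2(d[1],d[0]))
```

```text
-0.08545260117082554 [ 0.50672277 -0.13299951]
cam 1.5783348977899139
cam 1.5832259491955716
```

Emit:
play_rows([
  [[0,0,0],-0.1],
  [[0,0,0],-0.1],
  [[0,0,0],-0.08],
  [[0,0,0],0],
  [[0,0,0],0],
])

```text
time_s: 12.8
tool_pos: [0.506, -0.1335, 0.1141]
tcp_rot: [-0.177, -3.135, 0.0]
wrist_force: [-0.3, 0.1, -0.0]
grip_width: 0.0112
```

Emit:
play_rows([
  [[0,0,-0.004],0],
  [[0,0,-0.006],0],
  [[0,0,-0.01],0],
  [[0,0,-0.02],0],
  [[0,0,-0.005],0],
])

```text
time_s: 13.42
tool_pos: [0.5075, -0.1336, 0.1611]
tcp_rot: [0.174, 3.134, -0.0]
wrist_force: [-0.4, -0.1, -1.3]
grip_width: 0.0111
```

Run:
```python
from h import *
p,f,s=st();print(p.tolist(),f,s["time_s"],s["wrist_force"],s["ft_torque"],s["tcp_rot"].tolist())
im=env.read_camera("wrist")[:,:,::-1]
cv2.imwrite("pics/w9.png",im)
rows(p,f,(.5271,.2434,.158),f+2*np.pi+0-(f+2*np.pi)+4.7116-2*np.pi if 0 else 4.7116,12)
```

```text
[0.5075367669434754, -0.13356861993117514, 0.16111903256627055] 3.0306479220133062 13.425 [-0.3876896  -0.10162751 -1.33754673] [-0.01158129  0.00403755  0.07189288] [0.17401185456485363, 3.1336927279974445, -0.00025461515893530315]
[[[np.float64(0.0019), np.float64(0.0314), np.float64(0.0003)], np.float64(-0.1401)], [[np.float64(-0.0025), np.float64(0.0314), np.float64(0.0003)], np.float64(-0.1401)], [[np.float64(-0.0069), np.float64(0.0307), np.float64(0.0003)], np.float64(-0.1401)], [[np.float64(-0.0111), np.float64(0.0294), np.float64(0.0003)], np.float64(-0.1401)], [[np.float64(-0.0151), np.float64(0.0276), np.float64(0.0003)], np.float64(-0.1401)]]
[[[np.float64(-0.0188), np.float64(0.0252), np.float64(0.0003)], np.float64(-0.1401)], [[np.float64(-0.0222), np.float64(0.0223), np.float64(0.0003)], np.float64(-0.1401)], [[np.float64(-0.0251), np.float64(0.019), np.float64(0.0003)], np.float64(-0.1401)], [[np.float64(-0.0275), np.float64(0.0153), np.float64(0.0003)], np.float64(-0.1401)], [[np.float64(-0.0293), np.float64(0.0114), np.float64(0.0003)], np.float64(-0.1401)]]
[[[np.float64(-0.0306), np.float64(0.0071), np.float64(0.0003)], np.float64(-0.1401)], [[np.float64(-0.0313), np.float64(0.0028), np.float64(0.0003)], np.float64(-0.1401)]]
```

View pics/w9.png

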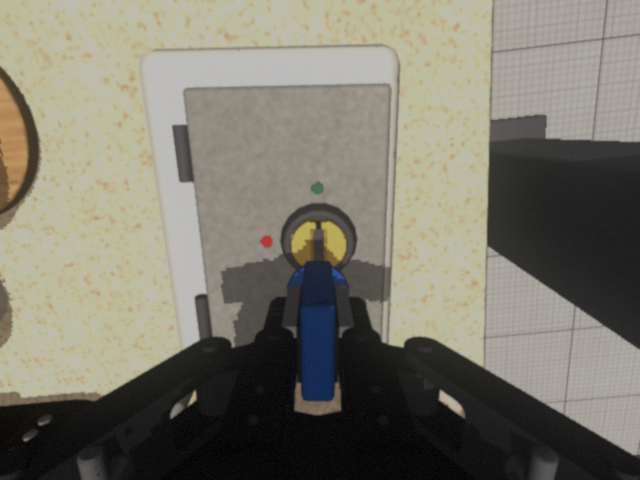

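The key is out. The lock pointer (318,228) points at the green mark (317,188), so the cam stayed locked. Carrying the key back.

Emit:
play_rows([
  [[0.002,0.0315,0],-0.14],
  [[-0.0025,0.0315,0],-0.14],
  [[-0.007,0.0305,0],-0.14],
  [[-0.011,0.0295,0],-0.14],
  [[-0.015,0.0275,0],-0.14],
])

```text
time_s: 14.1
tool_pos: [0.5142, 0.0246, 0.1587]
tcp_rot: [0.918, -3.003, -0.0]
wrist_force: [0.2, 0.0, -0.9]
grip_width: 0.0111
```

Emit:
play_rows([
  [[-0.019,0.025,0],-0.14],
  [[-0.022,0.0225,0],-0.14],
  [[-0.025,0.019,0],-0.14],
  [[-0.0275,0.0155,0],-0.14],
  [[-0.0295,0.0115,0],-0.14],
])

```text
time_s: 14.72
tool_pos: [0.5222, 0.1818, 0.1586]
tcp_rot: [1.892, -2.506, -0.001]
wrist_force: [0.6, 0.1, -1.5]
grip_width: 0.011
```

Emit:
play_rows([
  [[-0.0305,0.007,0],-0.14],
  [[-0.0315,0.003,0],-0.14],
  [[0,0,0],0],
  [[0,0,0],0],
  [[0,0,0],0],
])

```text
time_s: 15.35
tool_pos: [0.5258, 0.2429, 0.1592]
tcp_rot: [2.217, -2.225, -0.0]
wrist_force: [0.4, 0.2, -1.0]
grip_width: 0.0109
```

Emit:
play_rows([
  [[0,0,0],0],
  [[0,0,0],0],
  [[0,0,0],0],
])

```text
time_s: 15.72
tool_pos: [0.5259, 0.2436, 0.1594]
tcp_rot: [-2.219, 2.224, -0.0]
wrist_force: [0.1, -0.2, -0.7]
grip_width: 0.0112
```

Run:
```python
from h import *
p,f,s=st();print(p.tolist(),f,s["time_s"],s["grip_width"])
im=env.read_camera("wrist")[:,:,::-1]
cv2.imwrite("pics/w10.png",cv2.resize(im[160:410,180:460],None,fx=2.4,fy=2.4,interpolation=2))
rows(p,f,(.5274,.2434,.157),-1.5716,1)
```

```text
[0.5259400641128195, 0.24360171982962783, 0.15935292079391689] -1.5729206293653641 15.725 0.01123613752958929
[[[np.float64(0.0002), np.float64(-0.0015), np.float64(0.0024)], np.float64(-0.0013)]]
```

View pics/w10.png

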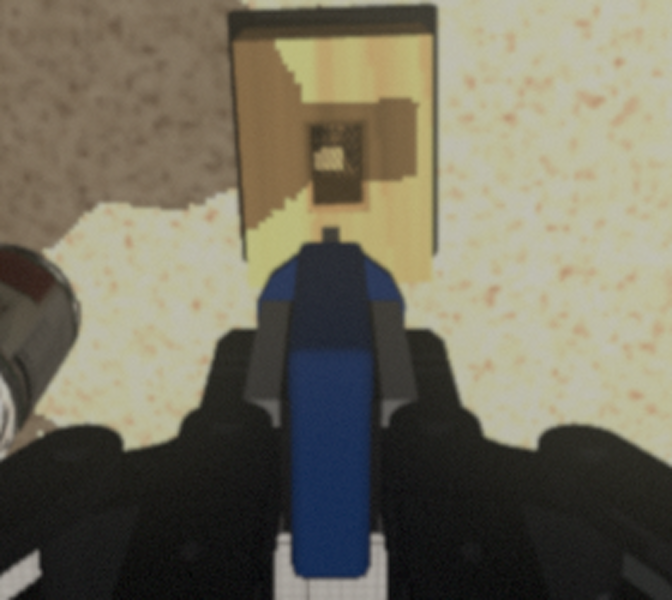

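Run:
```python
from h import *
p,f,s=st()
g=lambda u,v,z:bp("wrist",180+u/2.4-.3,160+v/2.4-.3,z,(p,s["tcp_rot"]))
P=[g(*q,.042) for q in((308,121),(367,121),(311,207),(367,207))];print(np.array(P).round(4),np.mean(P,0))
```

```text
[[0.5425 0.2518 0.042 ]
 [0.5424 0.2336 0.042 ]
 [0.5146 0.2511 0.042 ]
 [0.5146 0.2333 0.042 ]] [0.52852961 0.24246357 0.042     ]
```

Emit:
play_rows([
  [[0.0003,-0.0017,0.02],0],
  [[0,0,0.025],0],
  [[0,0,0.017],0],
  [[0,0,0],0],
  [[0,0,0],0],
])

```text
time_s: 16.4
tool_pos: [0.5282, 0.2437, 0.0982]
tcp_rot: [-2.219, 2.222, -0.001]
wrist_force: [0.0, 0.5, 0.2]
grip_width: 0.0113
```

Emit:
play_rows([
  [[0,0,0.005],0],
  [[0,0,0.005],0],
  [[0,0,0.006],0],
  [[0,0,0.006],0],
  [[0,0,0.006],0],
])

```text
time_s: 17.02
tool_pos: [0.5276, 0.2434, 0.0688]
tcp_rot: [2.219, -2.223, -0.0]
wrist_force: [-0.1, -0.2, -1.8]
grip_width: 0.0108
```

Emit:
play_rows([
  [[0,0,0.005],0],
  [[0,0,0.003],0],
  [[0,0,0.002],0],
  [[0,0,0],0],
  [[0,0,0],0],
])

```text
time_s: 17.65
tool_pos: [0.5278, 0.2436, 0.0595]
tcp_rot: [-2.219, 2.223, -0.0]
wrist_force: [0.8, -0.4, -0.8]
grip_width: 0.0111
```

Emit:
play_rows([
  [[0,0,0.0015],0],
  [[0,0,0.001],0],
  [[0,0,0],0],
  [[0,0,0],0],
])

```text
time_s: 18.15
tool_pos: [0.5277, 0.2435, 0.0569]
tcp_rot: [-2.219, 2.223, -0.0]
wrist_force: [0.3, -0.2, 0.8]
grip_width: 0.0112
```

Run:
```python
from h import *
p,f,s=st();print(p.tolist(),f,s["time_s"],s["wrist_force"])
im=env.read_camera("wrist")[:,:,::-1];a=env.read_camera("side")[:,:,::-1]
cv2.imwrite("pics/w11.png",np.hstack([cv2.resize(im[130:410,180:460],(400,400)),cv2.resize(a[200:360,200:360],(400,400))]))
```

```text
[0.5276587037909438, 0.24349124592950894, 0.056941854519986] -1.5725602284833944 18.15 [ 0.28991998 -0.1726444   0.81878073]
```

View pics/w11.png

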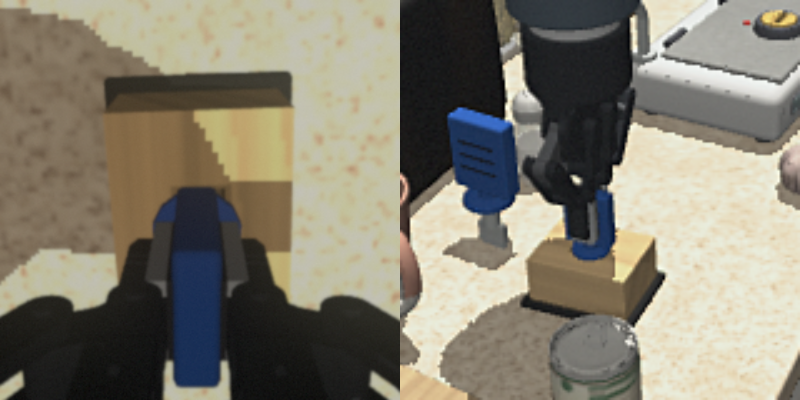

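Same picture as when it was first gripped; collar on the stand. Releasing and rising.

Emit:
play_rows([
  [[0,0,0],0],
  [[0,0,0],0],
  [[0,0,0],0],
  [[0,0,0],0],
  [[0,0,0],0],
], jaw=1)

```text
time_s: 18.88
tool_pos: [0.5276, 0.2435, 0.0568]
tcp_rot: [-2.219, 2.223, -0.0]
wrist_force: [-0.7, -0.5, 0.7]
grip_width: 0.0857
```

Emit:
play_rows([
  [[0,0,-0.01],0],
  [[0,0,-0.03],0],
  [[0,0,-0.045],0],
  [[0,0,-0.045],0],
  [[0,0,-0.045],0],
])

```text
time_s: 19.5
tool_pos: [0.5275, 0.2433, 0.2343]
tcp_rot: [-2.219, 2.223, -0.0]
wrist_force: [0.2, 0.6, -0.3]
grip_width: 0.0854
```

Emit:
play_rows([
  [[0,0,0],0],
  [[0,0,0],0],
  [[0,0,0],0],
  [[0,0,0],0],
])

```text
time_s: 20.0
tool_pos: [0.5273, 0.2432, 0.2309]
tcp_rot: [2.218, -2.222, -0.0]
wrist_force: [0.0, 0.8, -0.3]
grip_width: 0.0856
```

Run:
```python
from h import *
p,f,s=st();print(p.tolist(),f,s["time_s"],s["wrist_force"],s["tcp_rot"].tolist())
im=env.read_camera("wrist")[:,:,::-1];a=env.read_camera("side")[:,:,::-1]
cv2.imwrite("pics/w12.png",np.hstack([cv2.resize(im[150:255,265:370],(400,400),interpolation=2),cv2.resize(a[200:360,200:360],(400,400),interpolation=2)]))
cv2.imwrite("pics/s12.png",a)
```

```text
[0.5272927008289864, 0.243223028398955, 0.2308776803583063] -1.5726156347322682 20.0 [ 0.04563499  0.78317449 -0.30518287] [2.2181046319957423, -2.222145619892582, -0.00034004429079490125]
```

View pics/w12.png

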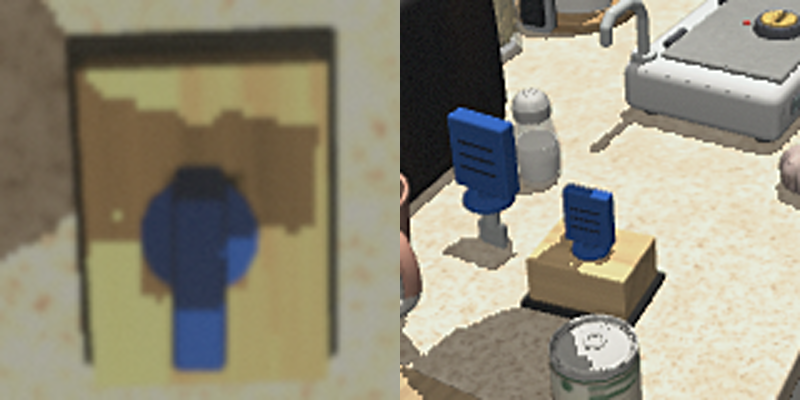

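View pics/s12.png

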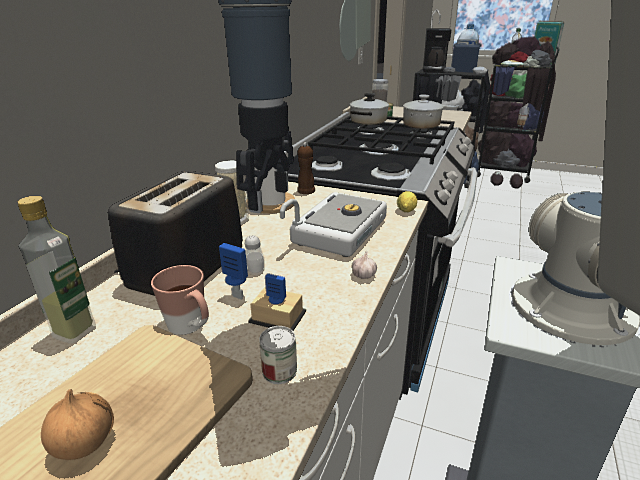

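The key stands upright in its stand (side view 276,288, as at the start). The gripper is clear and the bystanders are unmoved, so I'm handing in.

```bash
python3 -c "
from station import env
print(env.sign_off())"
```

```text
the job is handed in; nothing more can be done
None
```

I took the smaller blue key from its wooden stand, put it in the cam slot and turned the lock clockwise to its stop. I then put the key back in the stand, let go, and handed the job in at about 20 s of the 51 s allowed. The sign-off gives no verdict, so the result below rests on my own checks.

- **Insertion:** the blade went in without resistance, and its tip ended about 0.5 mm above the slot floor. The cam was then at about 0.29 rad, so still open.
- **Lock:** the torque rose from about 0.09 to 0.28 N m over the last 0.06 rad, which means it was against the stop. Measured from the wrist picture, the cam was at about 1.58 rad. After I pulled the key out, the pointer still aimed at the green mark.
- **Key:** it stands upright in the pocket, and its collar looks seated on the stand. I released it within about 1 mm of where I picked it up.
- **Bystanders:** those in the last side picture look unmoved, and the gripper was well clear of everything.

No check failed. Position readings swung by a few mm right after fast moves, so I let the arm settle before gripping or inserting. The early top-camera reading of the slot angle was about 0.08 rad off the wrist camera's; I used the wrist value.

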